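Seat and hold the keyed collar on a mincer head

TASK

The mincer head is standing in its block ready to be put back together: take the knurled collar out of the steel pan of washed parts and set it squarely over the mouth of the head, flange up. Turn it on the two pins until its hidden slots drop over them, without forcing it, then push it fully home against the spring-loaded plate and finish while still holding it down there in the gripper, so that I can close the catches. Leave the other parts in the pan and the things on the bench where they are.

Things in the scene. Friction and masses are not known exactly. Their poses are not given: they have to be found in the camera images.
- collar: The knurled clamping collar, stainless steel, about 0.3 kg, the only part in the pan with a knurled (finely ribbed) outside: 66 mm in diameter, 33 mm high, standing flange up. Origin: centre of its open underside; z up along its axis. The skirt has a 52 mm bore, open below and 28 mm deep; above it a 5 mm thick flat flange with a 34 mm round opening closes the top.
- collar_top (a point): Centre of the collar's top face, 33 mm above its origin. Hidden under the flange are four slots in the wall of the bore, 90 degrees apart, 11 mm wide, running its whole depth up from the lower edge; they do not show outside. Their angle to the collar's x and y axes is not known: find it by turning the collar on the pins, at most 90 degrees either way.
- head: The mincer head, fixed, mouth up in a white block 150 x 150 x 30 mm. Origin: centre of the block's underside; z up along the head's axis, x to the feed throat, which reaches 95 mm out at 45 to 99 mm height. On top a shoulder 62 mm in diameter at 120 mm height; from it rises the neck, 50 mm in diameter, to 144 mm, chamfered at the top. Open catches hang below 110 mm, within 48 mm of the axis.
- seat (a point): On the head's axis at the height of the shoulder (120 mm). The collar is fully home when its lower edge rests on the shoulder, its origin at this point.
- mouth (a point): On the head's axis at the top of the neck (144 mm).
- pin_left (a point): Outer end of one of two fixed round pins, 6 mm thick, that stick out level from the neck on opposite sides (this one to the head's +y), to 30 mm from the axis. Pin axis at 129 mm height, top at 132 mm: a collar whose slots do not meet the pins lies on them, its lower edge 12 mm above the shoulder.
- pin_right (a point): Outer end of the other pin (head's -y side), otherwise the same.
- plate (a joint): How far the hole plate (44 mm in diameter) in the head's mouth is pushed down, m: 0 free (top at 152 mm height), 0.004 with the collar fully home, stop 0.006. A spring pushes it up with 6 N at 0 and 10 N at 0.004, so a collar let go rises 4 mm. Once the slots find the pins the collar sinks 8 mm freely to the plate, then 4 mm more against the spring.
- pan: The steel pan, fixed, 265 x 325 mm outside over its rim and 40 mm deep, open at the top, holding the parts. Origin: centre of its underside; x along the short side, y along the long side. Inside 240 x 300 mm, floor 2.5 mm above the bench.
- coarse_plate: In the pan, leave alone: flat steel mincer plate, 54 mm in diameter, 9 mm thick, eight large holes. Origin: centre of its underside.
- fine_plate: In the pan, leave alone: flat steel mincer plate, 54 mm in diameter, 9 mm thick, many small holes. Origin: centre of its underside.
- cross_knife: In the pan, leave alone: four-armed steel mincer knife, 50 mm across, 13 mm high. Origin: centre of its underside.
- spacer_ring: In the pan, leave alone: smooth steel ring, 62 mm in diameter, 46 mm bore, 14 mm high. Origin: centre of its underside.
- filling_tube: In the pan, leave alone: white plastic filling tube standing on its 54 mm flange, 20 mm thick at the top, 56 mm high. Origin: centre of its underside.
- spice_tub: On the bench beyond the work, leave alone: white tub with an orange lid, 90 mm in diameter, 78 mm high. Origin: centre of its underside.
- salt_tub: On the bench beyond the work, leave alone: white tub with a white lid, 102 mm in diameter, 68 mm high. Origin: centre of its underside.
- scraper: On the bench beyond the work, leave alone: flat steel bench scraper with a white handle, 114 x 150 mm, 18 mm high. Origin: near its centre, on the bench.
Things that resemble listed ones, but are neither listed nor needed, are in the scene too. Leave any turquoise look-alike of the head alone.

How it is judged:
On the way, in this order (a step that is already met when the one before it is completed fails the run):
1. the collar is lifted out of the pan in the gripper (height (world z) of collar above 0.07 m and contact force between the fingers and collar above 1 N), for 0.2 s.
2. the collar's slots have dropped over the two pins (horizontal distance between collar and seat below 0.004 m and z of collar in the frame of head below 0.127 m and angle between collar's own z axis and vertical below 0.1 rad), for 0.1 s.
At the end, for the whole second after the job is handed in: The collar sits upright (within 0.06 rad) and centred (within 3 mm) on the head with its lower edge within 1.5 mm of the shoulder, the plate pushed down at least 2.3 mm against its spring, the fingers still holding it (more than 3 N) and everything still (horizontal distance between collar and seat below 0.003 m and z of collar in the frame of head between 0.117 and 0.1215 m and angle between collar's own z axis and vertical below 0.06 rad and value of joint plate above 0.0023 m and contact force between the fingers and collar above 3 N and linear speed of collar below 0.02 m/s); the arm keeps its last pose, push and grip.
It fails at once if the collar is forced: pressed on the head with more than 60 N (contact force between collar and head above 60 N).
It fails at once if one of the other parts in the pan is moved by more than 40 mm (distance of any of coarse_plate, fine_plate, cross_knife, spacer_ring, filling_tube from where it was at the start of the episode above 0.04 m).
It fails at once if one of the other things on the bench is moved by more than 40 mm (distance of any of spice_tub, salt_tub, scraper from where it was at the start of the episode above 0.04 m).
It also fails if it takes over 61 s, if anything falls off the work surface, if the arm or the gripper's body presses on something with over 40 N, if the wrist force passes 120 N, or if a joint passes its speed limit or range.

ROBOT

A 7-joint arm with a two-finger parallel gripper is mounted at the origin on the work surface. World frame = base frame: x ahead of the robot, y to its left, z up, the work surface at z = 0. Lengths are in m, angles in rad, forces in N, time in s.
With the tool pointing down it reaches from about 0.425 to 0.875 m from the base axis. Payload 8.4 kg.
Tool frame: the origin (TCP) lies at the very end of the fingers, on their centre line; the grasp point (between the pads) lies 19 mm behind it (manip.grip_depth is the distance from the TCP to the grasp point, in m); z points along the fingers, y is the direction in which the jaws open and shut (so a half turn about z gives the same grasp; the last joint's range is limited). The gripper opens to 87 mm and grips with 3 to 60 N. Pads are 19 mm wide; open, the fingers measure 117 mm over their backs; the gripper's body (75 mm by 190 mm) begins 51 mm behind the grasp point.
Start: joints at [-1.283, 0.333, 0.04, 1.465, -0.013, 1.343, -0.059], TCP at [0.245, 0.602, 0.223] pointing down, gripper open.
Joint ranges: [-2.58, 2.58], [-0.38, 2.09], [-1.3, 1.39], [0.25, 2.4], [-1.5, 4.64], [0.08, 2.09], [-2.65, 2.65]. Speed limits (rad/s): [2.22, 2.22, 2.79, 2.79, 3.14, 3.14, 3.14].

INTERFACE

Orientations are given as a unit quaternion [x, y, z, w].
In Python, from bench import manip, camera, calibration, search_frame, pinpoint gives the robot as it stands.
- The arm moves only by the tool apply_moves, never from a script. Its argument "series" is one flat list of numbers, 7 for each row, row after row: the finger opening in cm, from 0 to 8.7, then the shift along the world's x, y, z in cm, then the turn, a rotation vector about the world's x, y, z in degrees. In form: [fingers, dx, dy, dz, rx, ry, rz, fingers, dx, dy, dz, rx, ry, rz, ...]. A call has 1 to 8 rows; each row shifts and turns the commanded pose from where the row before left it; what a row does not reach is not made up. A row lasts 1/12 s, in which the tool goes at most 41.7 mm and 7.16 degrees, less where a joint would pass 70% of its speed; a pose out of reach is approached as far as the arm can. A call is refused whole if a number of a shift passes 4.17 or a number of a turn 7.16, either way. A call with a gripper value outside its range is refused whole. The fingers move at their own pace and stop on an object; the grip force is fixed at half the most. Time passes only in rows, so rows that do not move let the fingers close. It gives the time, the measured TCP pose, the force and the opening at its end, in the units of the state.
- manip.get_obs(): the state, without advancing time (a new reading comes with each control period).
- camera(name): name is "scene" or "top" or "wrist"; returns the picture (420x560x3 uint8, red, green, blue); there is no depth.
- calibration(name): a dict with "mtx" (3x3 intrinsics, pixels), "origin" and "attitude" of the camera in the world; the wrist camera has in their place "tool_from_camera" (4x4, takes a point from camera to tool coordinates, whose origin is the TCP and whose axes are the flange's). Camera axes: x right, y down, z forward; pixel columns grow to the right and rows downward; lengths in m; the calibration is good to about 2 mm. A picture is of the moment at which its call begins: read the wrist's pose just before it. calibration takes no time and is no camera call.
- manip.close_job(): hands the job in, once; it reports no verdict.
Trained networks look in the newest picture that a camera, given by its name, has taken for a name from the list of things; names that differ only in an ending like _2 or _b are one class to them, and where a whole thing is asked for, a point or a joint stands for the part that bears it (a point fixed in the world has none). Each returns a list of dicts, best first, with "p" (0 to 1); they miss things now and then, are a little off and sometimes report something else, mostly with a low value. They report only what shows in the picture. A call takes as long as a camera call. They do not tell look-alikes from the thing itself.
- search_frame(camera, query): "bbox" ([centre column, centre row, width, height] in pixels, round what is visible of it).
- pinpoint(camera, query): "position" ([column, row] in pixels: a listed point, or the origin of a listed thing).
The state is a dict: "t": time; "joint_positions": joint angles; "dq": joint speeds; "tau": joint torques, N m; "tool_pos": TCP position; "eef_rot": TCP orientation; "wrist_force": force on the tool from outside, world axes, zero at the start; "wrist_torque": the same for the moment, N m; "opening": finger opening in m.
Only numpy, scipy, OpenCV 4.12 (cv2) and the standard library are available. Lean on these libraries where they do the work, as an engineer would, in place of code of your own. Each camera call takes 0.05 s, during which the arm holds its last target.

## Working session

There is one attempt and no reset: what is moved stays moved. The work goes in short steps, Python scripts to look and compute and a tool call to move; the robot and the scene stay as the last step left them, time stands still between calls to the robot, and variables do not carry over. Pictures are saved under pics/ and viewed, and the job is handed in when it is done.

Besides the shell and the picture viewer there is one more tool, called after "Request:" by a JSON object that holds its "api" and its "payload", one argument or row to a line. apply_moves: Moves the arm, as the interface text tells. Its arguments: {"type":"object","properties":{"series":{"type":"array"}},"required":["series"]}

```bash
ls; mkdir -p pics
cat > h.py <<'E'
from bench import manip, camera, calibration, search_frame, pinpoint
import numpy as np, cv2
from scipy.spatial.transform import Rotation as R
def cam(name):
    c=calibration(name); K=np.array(c['mtx'])
    if 'origin' in c:
        o=np.array(c['origin']); a=np.array(c['attitude'])
        Rm=a if a.shape==(3,3) else R.from_quat(a).as_matrix()
    else:
        s=manip.get_obs(); T=np.array(c['tool_from_camera'])
        Rt=R.from_quat(s['eef_rot']).as_matrix()
        Rm=Rt@T[:3,:3]; o=Rt@T[:3,3]+np.array(s['tool_pos'])
    return K,o,Rm
def atz(name,px,z):
    K,o,Rm=cam(name); d=Rm@np.linalg.inv(K)@np.array([px[0],px[1],1.])
    return o+d*(z-o[2])/d[2]
def proj(name,p):
    K,o,Rm=cam(name); q=K@(Rm.T@(np.array(p)-o)); return q[:2]/q[2]
def snap(name,f):
    im=camera(name); cv2.imwrite('pics/'+f+'.png',im[:,:,::-1]); return im
E
python3 - <<'E'
from h import *
for n in ['top','scene','wrist']: snap(n,n+'0')
print(calibration('top'),calibration('wrist'))
s=manip.get_obs(); print(s)
for n in ['top','scene']:
  for q in ['collar','collar_top','head','mouth','seat','pin_left','pin_right','pan']:
    print(n,q,[(np.round(d['position'],1).tolist(),round(d['p'],2)) for d in pinpoint(n,q)[:3]])
E
```

```text
pics
{'mtx': array([[381.91666658,   0.        , 278.00226358],
       [  0.        , 381.91666658, 212.28554548],
       [  0.        ,   0.        ,   1.        ]]), 'origin': array([ 0.41991316, -0.02774726,  1.09942834]), 'attitude': array([ 0.71517429, -0.69635092,  0.0310798 , -0.05152837])} {'mtx': array([[296.15630047,   0.        , 277.13718124],
       [  0.        , 296.15630047, 212.65770292],
       [  0.        ,   0.        ,   1.        ]]), 'tool_from_camera': array([[-1.68513287e-03, -9.57699203e-01, -2.87766218e-01,
         8.00048166e-02],
       [ 9.99998509e-01, -1.50509667e-03, -8.46869623e-04,
         1.30520356e-03],
       [ 3.77930386e-04, -2.87767216e-01,  9.57700312e-01,
        -1.61353558e-01],
       [ 0.00000000e+00,  0.00000000e+00,  0.00000000e+00,
         1.00000000e+00]])}
{'t': 0.15, 'joint_positions': array([-1.28320145,  0.33378153,  0.03986366,  1.46604402, -0.01338489,
        1.34327209, -0.05849038]), 'dq': array([-7.63467100e-05, -2.30423032e-03,  1.60147324e-03, -3.44504976e-03,
        1.52547269e-03, -4.72074023e-04, -6.71577928e-04]
[... 767 characters left out ...]
9)]
top pin_left [([169.5, 319.0], 0.69), ([178.1, 218.7], 0.67), ([192.6, 214.8], 0.66)]
top pin_right [([202.0, 206.5], 0.87), ([184.2, 305.9], 0.66), ([263.4, 143.0], 0.61)]
top pan [([357.0, 231.4], 0.7)]
scene collar [([140.1, 295.7], 0.56)]
scene collar_top [([137.8, 284.5], 0.75), ([178.7, 275.2], 0.3)]
scene head [([347.8, 213.1], 0.92), ([288.7, 171.3], 0.75), ([350.8, 163.4], 0.7)]
scene mouth [([351.3, 164.9], 0.9), ([284.8, 127.2], 0.62)]
scene seat [([346.0, 171.1], 0.88), ([287.7, 138.9], 0.7), ([160.8, 329.2], 0.3)]
scene pin_left [([355.6, 163.6], 0.72), ([135.7, 295.7], 0.22)]
scene pin_right [([348.9, 181.0], 0.72), ([285.0, 136.9], 0.58)]
scene pan [([193.4, 292.0], 0.82)]
```

View pics/top0.png

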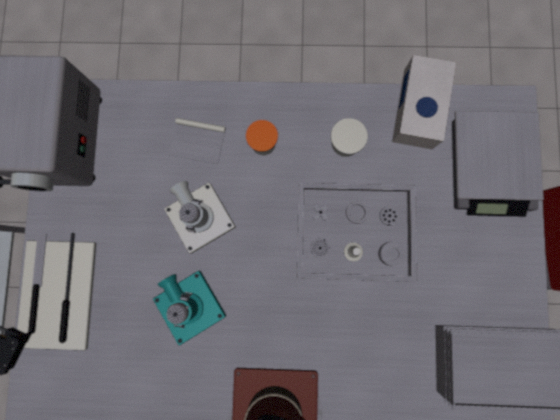

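View pics/scene0.png

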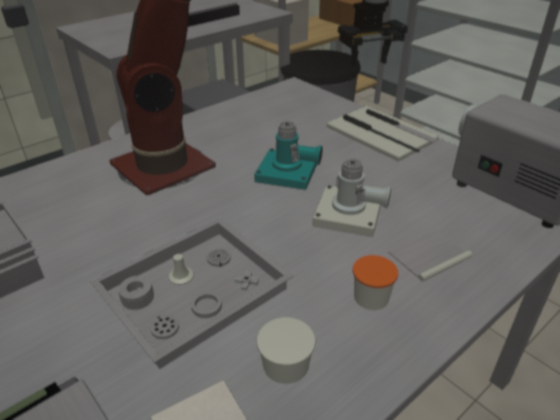

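View pics/wrist0.png

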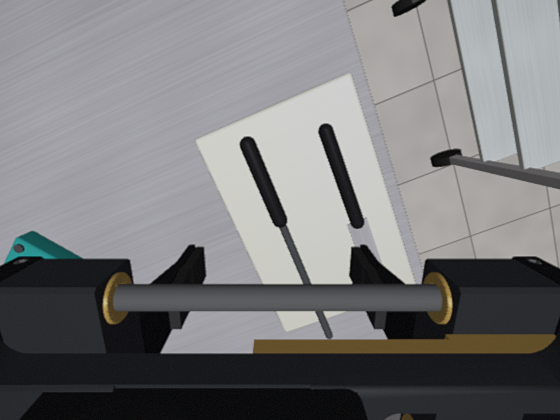

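The top view shows the collar in the pan at about (390,253). The white head's mouth is at about (190,212), with the throat towards (180,190). The turquoise look-alike is at (180,313) and the filling tube at (354,252).

Run:
```python
from h import *
im=cv2.imread('pics/top0.png')
a=cv2.resize(im[170:290,290:430],None,fx=5,fy=5,interpolation=cv2.INTER_CUBIC)
b=cv2.resize(im[170:260,150:250],None,fx=6,fy=6,interpolation=cv2.INTER_CUBIC)
cv2.imwrite('pics/pan.png',a);cv2.imwrite('pics/head.png',b)
print('collar',atz('top',(390,250.6),.0025),atz('top',(392.2,254.9),.0355),atz('scene',(137.8,284.5),.0355))
print('mouth',atz('top',(192.1,212.7),.144),atz('scene',(351.3,164.9),.144))
print('seat',atz('top',(193.1,212),.120),atz('scene',(346,171.1),.12))
print('head',atz('top',(200.2,219.9),0),atz('scene',(347.8,213.1),0))
for q in ['collar','spacer_ring','filling_tube']:
  print(q,[(np.round(d['bbox'],1).tolist(),round(d['p'],2)) for d in search_frame('top',q)[:3]])
K,o,Rm=cam('scene');print(o)
```

```text
collar [ 0.44689397 -0.31495505  0.0025    ] [ 0.43448618 -0.31224306  0.0355    ] [ 0.43799174 -0.30463423  0.0355    ]
mouth [0.52524599 0.21929787 0.144     ] [0.52300235 0.23199936 0.144     ]
seat [0.52978748 0.22298817 0.12      ] [0.50842807 0.23182337 0.12      ]
head [0.52065058 0.23166464 0.        ] [0.52355039 0.23501249 0.        ]
collar [([391.6, 252.9, 28.1, 27.1], 0.9), ([190.8, 212.0, 17.9, 19.4], 0.62)]
spacer_ring [([359.5, 212.2, 21.4, 20.7], 0.67)]
filling_tube [([353.1, 251.2, 12.4, 17.3], 0.61), ([356.0, 233.5, 121.0, 104.0], 0.55)]
[ 1.18133709 -0.55574483  0.75812237]
```

View pics/pan.png

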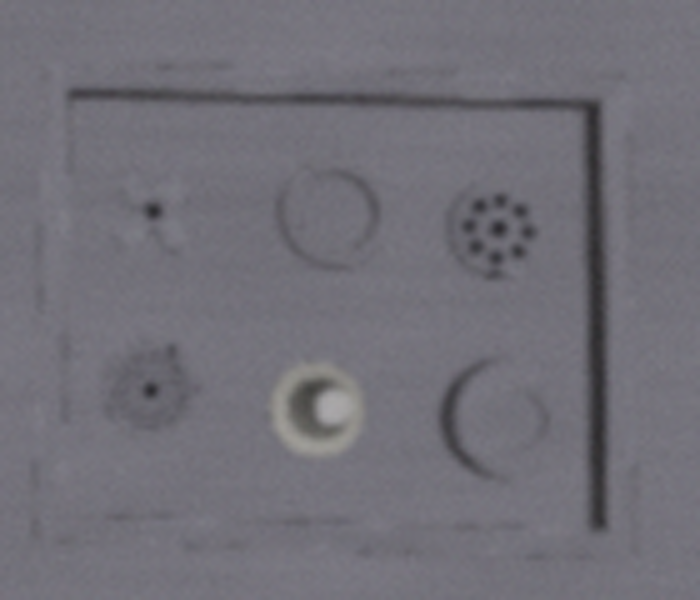

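View pics/head.png

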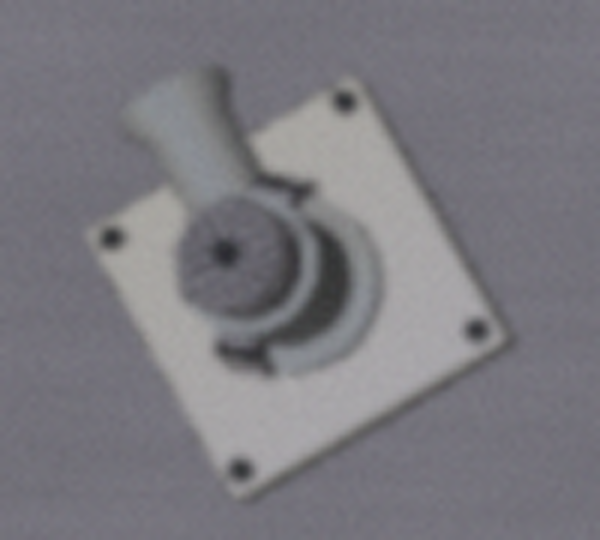

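Coarse estimates: collar near (0.437, -0.308), head near (0.524, 0.227), head yaw about 30°. I'll pass over the head first and look with the wrist camera.

Request:
{"api": "apply_moves", "payload": {
  "series": [8.7,2.3,-3.1,0.4,0,0,0,8.7,2.3,-3.1,0.4,0,0,0,8.7,2.3,-3.1,0.4,0,0,0,8.7,2.3,-3.1,0.4,0,0,0,8.7,2.3,-3.1,0.4,0,0,0,8.7,2.3,-3.1,0.4,0,0,0,8.7,2.3,-3.1,0.4,0,0,0,8.7,2.3,-3.1,0.4,0,0,0]
}}

```text
t: 1.77
tool_pos: [0.43, 0.3523, 0.255]
eef_rot: [0.192, 0.981, 0.0, 0.0]
wrist_force: [0.0, 0.6, -0.0]
opening: 0.0867
```

Request:
{"api": "apply_moves", "payload": {
  "series": [8.7,2.3,-3.1,0.2,0,0,0,8.7,2.3,-3.1,0.2,0,0,0,8.7,2.3,-3.1,0.2,0,0,0,8.7,2.3,-3.1,0.2,0,0,0,8.7,0,0,0,0,0,0,8.7,0,0,0,0,0,0,8.7,0,0,0,0,0,0]
}}

```text
t: 2.35
tool_pos: [0.5209, 0.2303, 0.2625]
eef_rot: [0.192, 0.981, 0.0, -0.0]
wrist_force: [-0.2, 0.1, 0.3]
opening: 0.0868
```

Run:
```python
from h import *
s=manip.get_obs(); print(s['t'],s['tool_pos'],s['eef_rot'],s['joint_positions'])
snap('wrist','w1')
for q,z in [('mouth',.144),('seat',.12),('pin_left',.129),('pin_right',.129),('head',0)]:
    for d in pinpoint('wrist',q)[:2]: print(q,d['position'],d['p'],atz('wrist',d['position'],z))
```

```text
2.35 [0.52094765 0.23031227 0.26247469] [ 1.92309259e-01  9.81334340e-01  1.35164913e-04 -2.08943841e-04] [-0.78734133  0.14962694  0.33145097  1.62042822 -0.04990365  1.37997011
  0.73391528]
mouth [279.7, 217.2] 0.85 [0.52981954 0.23144088 0.144     ]
seat [277.1, 208.4] 0.57 [0.5267697  0.22991839 0.12      ]
seat [342.7, 314.4] 0.15 [0.67813716 0.25292899 0.12      ]
pin_left [292.5, 185.0] 0.84 [0.50756488 0.25445352 0.129     ]
pin_right [261.1, 232.8] 0.77 [0.54314849 0.20466527 0.129     ]
head [278.1, 184.1] 0.92 [ 5.25318685e-01  2.31605047e-01 -5.55111512e-17]
```

View pics/w1.png

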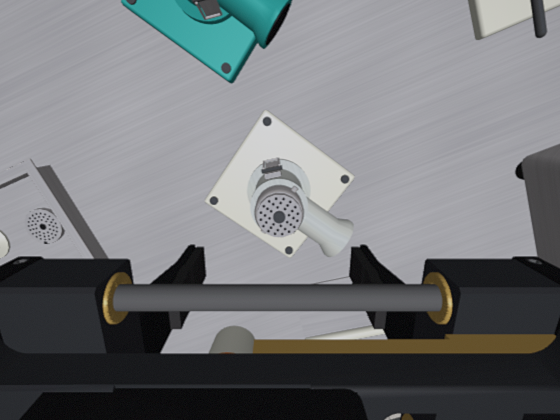

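The wrist view shows the white head, with the plate's centre hole at about (279,216) and the block corners at (267,111), (354,178), (290,256) and (206,201). I'll refine this with the plate ellipse and the block outline.

Run:
```python
from h import *
im=cv2.imread('pics/w1.png')
cv2.imwrite('pics/w1z.png',cv2.resize(im[100:265,200:360],None,fx=4.5,fy=3.6,interpolation=cv2.INTER_CUBIC) if 0 else cv2.resize(im[105:265,200:360],None,fx=3.7,fy=3.7,interpolation=cv2.INTER_CUBIC))
# block outline
hsv=cv2.cvtColor(im,cv2.COLOR_BGR2HSV)
b=im.astype(int); m=((b[:,:,0]-b[:,:,2])<-2)&(b[:,:,1]>185)
m=m.astype(np.uint8)*255; m[:105]=0;m[262:]=0;m[:,:200]=0;m[:,360:]=0
m=cv2.morphologyEx(m,cv2.MORPH_OPEN,np.ones((3,3)))
c=max(cv2.findContours(m,cv2.RETR_EXTERNAL,cv2.CHAIN_APPROX_NONE)[0],key=cv2.contourArea)
print(cv2.minAreaRect(c),cv2.contourArea(c))
W=np.array([atz('wrist',p[0],.03)[:2]*1000 for p in c],np.float32)
print(cv2.minAreaRect(W))
print(cv2.boxPoints(cv2.minAreaRect(W)))
print('platehole',atz('wrist',(279.3,216.2),.152))
```

```text
((260.6922607421875, 210.46151733398438), (104.28363800048828, 46.04011917114258), 33.6900634765625) 2118.0
((547.3847045898438, 197.42752075195312), (145.32667541503906, 64.78812408447266), 31.983366012573242)
[[468.59326 186.41641]
 [502.9098  131.46301]
 [626.17615 208.43863]
 [591.8596  263.39203]]
platehole [0.52672517 0.23182519 0.152     ]
```

View pics/w1z.png

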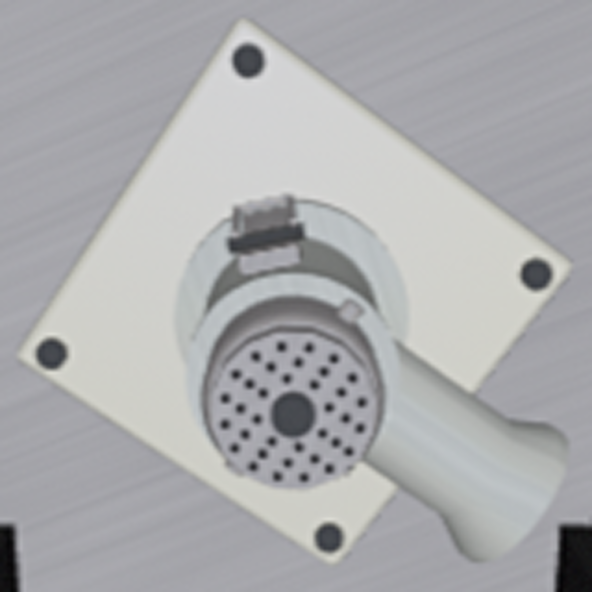

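Run:
```python
from h import *
f=lambda p:((p[0]+.5)/3.7-.5+200,(p[1]+.5)/3.7-.5+105)
for L in [[(248,61),(536,274),(330,538),(52,353)],[(243,18),(571,265),(333,563),(18,354)]]:
    W=np.array([atz('wrist',f(p),.03) for p in L]); print(W.round(4).tolist(),W.mean(0), (W[0]+W[2])/2,(W[1]+W[3])/2)
    for i in range(4):
        d=W[(i+1)%4]-W[i]; print(np.degrees(np.arctan2(d[1],d[0])),np.hypot(*d[:2]))
print(atz('wrist',f((294,413)),.152),atz('wrist',f((294,409.5)),.152))
```

```text
[[0.4391, 0.2509, 0.03], [0.5466, 0.3191, 0.03], [0.6151, 0.2118, 0.03], [0.507, 0.1436, 0.03]] [0.52693597 0.23133128 0.03      ] [0.52707845 0.23131016 0.03      ] [0.5267935 0.2313524 0.03     ]
32.395449033207356 0.12732486976351037
-57.445837115147114 0.12734331220159187
-147.77346718651395 0.1277613596943617
122.35791071300747 0.1269661925122407
[[0.4255, 0.2547, 0.03], [0.5482, 0.3319, 0.03], [0.6255, 0.2089, 0.03], [0.5026, 0.1318, 0.03]] [0.52545833 0.2318159  0.03      ] [0.52550188 0.23181348 0.03      ] [0.52541477 0.23181832 0.03      ]
32.16972906854554 0.14492626353901877
-57.85899164430058 0.14517428817584355
-147.87013820963284 0.14506862624941164
122.08477706345178 0.14507348844279114
[0.52670368 0.2316207  0.152     ] [0.52582063 0.23197845 0.152     ]
```

Head axis is at about (0.5265, 0.2315), yaw about 32°. I'll take a second view from a tool yaw about 90° away, which cancels the camera-mount bias.

Request:
{"api": "apply_moves", "payload": {
  "series": [8.7,0,0,0,0,0,-7.1,8.7,0,0,0,0,0,-7.1,8.7,0,0,0,0,0,-7.1,8.7,0,0,0,0,0,-7.1,8.7,0,0,0,0,0,-7.1,8.7,0,0,0,0,0,-7.1,8.7,0,0,0,0,0,-7.1,8.7,0,0,0,0,0,-7.1]
}}

```text
t: 3.32
tool_pos: [0.5209, 0.2304, 0.2625]
eef_rot: [0.638, 0.77, -0.0, -0.0]
wrist_force: [-0.2, -0.2, -0.9]
opening: 0.0869
```

Request:
{"api": "apply_moves", "payload": {
  "series": [8.7,0,0,0,0,0,-7.1,8.7,0,0,0,0,0,-7.1,8.7,0,0,0,0,0,-7.1,8.7,0,0,0,0,0,-7.1,8.7,0,0,0,0,0,-7.1,8.7,0,0,0,0,0,0,8.7,0,0,0,0,0,0]
}}

```text
t: 3.9
tool_pos: [0.521, 0.2304, 0.2625]
eef_rot: [0.84, 0.543, -0.0, -0.0]
wrist_force: [0.5, 0.3, 0.1]
opening: 0.0872
```

Run:
```python
from h import *
s=manip.get_obs(); print(s['t'],s['tool_pos'],s['eef_rot'],s['joint_positions'])
im=snap('wrist','w2')[:,:,::-1]
p=proj('wrist',(.5265,.2315,.06)); print(p)
for q,z in [('mouth',.144),('seat',.12),('pin_left',.129),('pin_right',.129),('head',0)]:
    for d in pinpoint('wrist',q)[:1]: print(q,d['position'],d['p'],atz('wrist',d['position'],z))
x0,y0=int(p[0])-80,max(0,int(p[1])-80); print(x0,y0)
cv2.imwrite('pics/w2z.png',cv2.resize(im[y0:y0+160,x0:x0+160],None,fx=3.7,fy=3.7,interpolation=cv2.INTER_CUBIC))
```

```text
3.9 [0.52096366 0.23038405 0.26254554] [ 8.39582710e-01  5.43231875e-01 -1.48242386e-05 -4.83293205e-05] [-0.89902964  0.15248759  0.45844255  1.62555752 -0.06861795  1.37956786
 -0.85437096]
[281.60674518 187.82040407]
mouth [287.3, 207.3] 0.76 [0.52992778 0.22805983 0.144     ]
seat [284.3, 199.7] 0.92 [0.52840968 0.23039326 0.12      ]
pin_left [44.5, 267.4] 0.87 [0.25724189 0.27137606 0.129     ]
pin_right [308.1, 213.9] 0.76 [0.54560286 0.20827196 0.129     ]
head [125.9, 233.2] 0.97 [0.27678575 0.25328845 0.        ]
201 107
```

View pics/w2z.png

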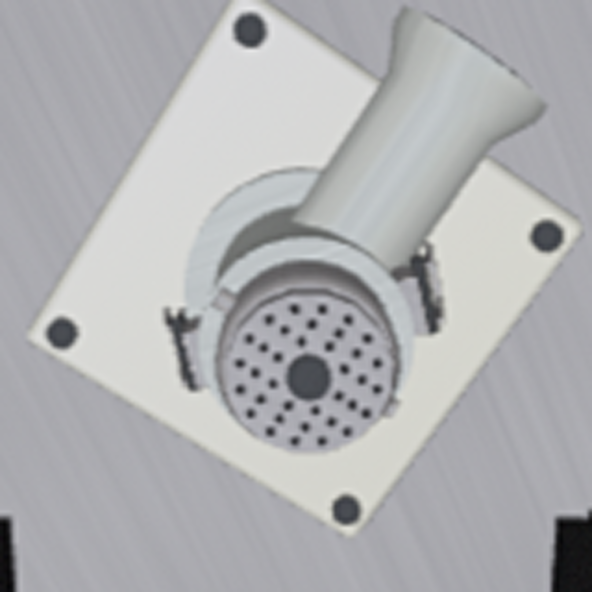

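```bash
cat >> h.py <<'E'
def solve2(m1,y1,m2,y2):
    # m_i = c + Rot(y_i) b
    A=[];B=[]
    for m,y in((m1,y1),(m2,y2)):
        c,s=np.cos(y),np.sin(y)
        A+=[[1,0,c,-s],[0,1,s,c]];B+=list(m[:2])
    return np.linalg.solve(A,B)
E
python3 - <<'E'
from h import *
f=lambda p:((p[0]+.5)/3.7-.5+201,(p[1]+.5)/3.7-.5+107)
Ls=[[(250,30),(547,236),(346,509),(62,333)]]
W=np.array([atz('wrist',f(p),.03) for p in Ls[0]]); print(W.mean(0),[np.degrees(np.arctan2(*(W[(i+1)%4]-W[i])[1::-1])) for i in range(4)])
h=atz('wrist',f((309,377)),.152); c=atz('wrist',f((309,371)),.152); print(h,c)
y2=np.arctan2(*R.from_quat(manip.get_obs()['eef_rot']).as_matrix()[1::-1,1]); y1=np.arctan2(.926,.377)
print(np.degrees([y1,y2]))
print(solve2([.52694,.23133],y1,W.mean(0),y2)); print(solve2([.5267,.2316],y1,h,y2)); print(solve2([.52582,.23198],y1,c,y2))
E
```

```text
[0.52736331 0.23014697 0.03      ] [np.float64(-58.00184668545334), np.float64(-148.1209601777549), np.float64(122.0542887818239), np.float64(32.02167040755082)]
[0.52751094 0.23009194 0.152     ] [0.52816713 0.23156007 0.152     ]
[ 67.8474135 -24.3775609]
[ 5.26582677e-01  2.30534892e-01  8.71152553e-04 -3.11318479e-05]
[5.26380168e-01 2.30455950e-01 1.18019964e-03 1.35169424e-04]
[0.5267916  0.23064118 0.00087363 0.00140471]
```

Head axis corrected to (0.5265, 0.2305), yaw 32°. Now to the pan, turning the jaws to the free diagonal (yaw 45°).

Request:
{"api": "apply_moves", "payload": {
  "series": [8.7,-0.6,-3.85,-0.4,0,0,5,8.7,-0.6,-3.85,-0.4,0,0,5,8.7,-0.6,-3.85,-0.4,0,0,5,8.7,-0.6,-3.85,-0.4,0,0,5,8.7,-0.6,-3.85,-0.4,0,0,5,8.7,-0.6,-3.85,-0.4,0,0,5,8.7,-0.6,-3.85,-0.4,0,0,5,8.7,-0.6,-3.85,-0.4,0,0,5]
}}

```text
t: 4.87
tool_pos: [0.4725, -0.0799, 0.2306]
eef_rot: [0.603, 0.798, 0.0, 0.0]
wrist_force: [0.8, -0.1, -0.4]
opening: 0.0871
```

Request:
{"api": "apply_moves", "payload": {
  "series": [8.7,-0.6,-3.85,-0.4,0,0,5,8.7,-0.6,-3.85,-0.4,0,0,5,8.7,-0.6,-3.85,-0.4,0,0,5,8.7,-0.6,-3.85,-0.4,0,0,5,8.7,-0.6,-3.85,-0.4,0,0,5,8.7,-0.6,-3.85,-0.4,0,0,4,8.7,0,0,0,0,0,0,8.7,0,0,0,0,0,0]
}}

```text
t: 5.53
tool_pos: [0.4375, -0.303, 0.2072]
eef_rot: [0.397, 0.918, -0.001, -0.0]
wrist_force: [0.3, 0.2, -0.7]
opening: 0.0872
```

Run:
```python
from h import *
s=manip.get_obs(); print(s['t'],s['tool_pos'],s['eef_rot'],s['joint_positions'])
im=snap('wrist','w3')[:,:,::-1]
for q,z in [('collar',.0025),('collar_top',.0355)]:
    for d in pinpoint('wrist',q)[:2]: print(q,d['position'],d['p'],atz('wrist',d['position'],z))
```

```text
5.5333 [ 0.43747856 -0.30299668  0.20716192] [ 3.96593182e-01  9.17994127e-01 -6.33938693e-04 -4.79422433e-04] [-0.36510014  0.13043814  0.97473147  1.80905718 -0.11173722  1.2615364
  1.39506322]
collar [273.9, 194.0] 0.72 [ 0.43964339 -0.30597837  0.0025    ]
collar_top [276.2, 203.7] 0.85 [ 0.44491756 -0.30612526  0.0355    ]
```

View pics/w3.png

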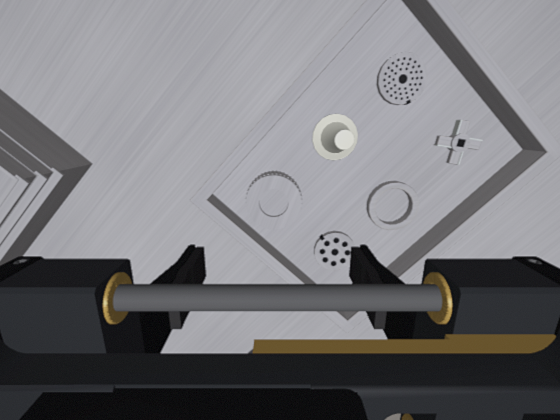

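Wrist view: the collar is at about (274,197). The pan corner at (208,195) is to its left along the jaw axis and the right side is free, so the diagonal grasp fits. Refining the centre.

Run:
```python
from h import *
im=cv2.imread('pics/w3.png')
cv2.imwrite('pics/w3z.png',cv2.resize(im[150:240,195:315],None,fx=6,fy=6,interpolation=cv2.INTER_CUBIC))
```

```text
(no output)
```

View pics/w3z.png

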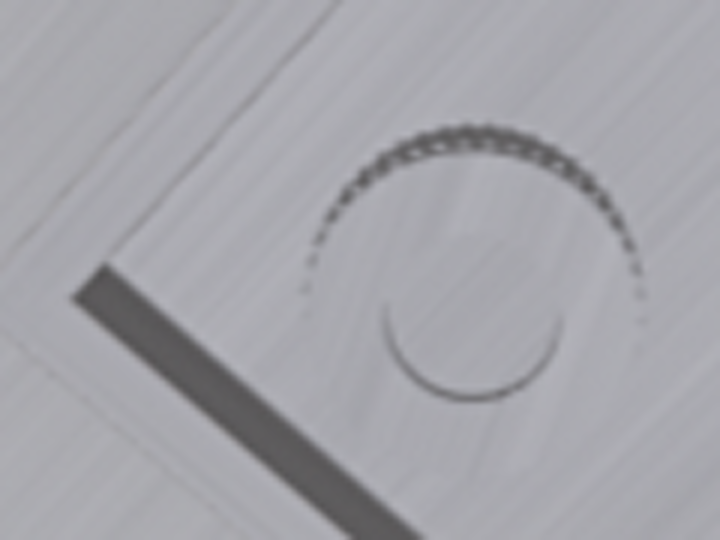

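Run:
```python
from h import *
s=manip.get_obs();y=np.arctan2(*R.from_quat(s['eef_rot']).as_matrix()[1::-1,1])
m=atz('wrist',(273.4,202.5),.0355)[:2]; c,sn=np.cos(y),np.sin(y)
p=m-np.array([[c,-sn],[sn,c]])@[.001,.0003]
print(np.degrees(y),m,p,p-s['tool_pos'][:2],s['tool_pos'])
```

```text
43.53838747875972 [ 0.4415623  -0.30731487] [ 0.44104404 -0.30822118] [ 0.00177874 -0.00868034] [ 0.4392653  -0.29954084  0.20730077]
```

The tool pose changed between readings, so I'll check that it has settled before measuring again.

Request:
{"api": "apply_moves", "payload": {
  "series": [8.7,0,0,0,0,0,0,8.7,0,0,0,0,0,0,8.7,0,0,0,0,0,0]
}}

```text
t: 5.93
tool_pos: [0.4393, -0.2997, 0.2075]
eef_rot: [0.394, 0.919, 0.0, -0.0]
wrist_force: [-0.3, -0.1, 0.2]
opening: 0.0872
```

Run:
```python
from h import *
s=manip.get_obs(); print(s['t'],s['tool_pos'],s['joint_positions'])
im=snap('wrist','w4')[:,:,::-1]
s=manip.get_obs(); print(s['t'],s['tool_pos'],s['eef_rot'])
cv2.imwrite('pics/w4z.png',cv2.resize(im[150:240,195:315],None,fx=6,fy=6,interpolation=cv2.INTER_CUBIC))
```

```text
5.9333 [ 0.43926743 -0.29972239  0.20747816] [-0.36942171  0.12775887  0.97198987  1.809778   -0.11158725  1.26159287
  1.39327001]
5.9833 [ 0.43917472 -0.29992039  0.20747176] [ 3.94342077e-01  9.18963647e-01  3.74568499e-04 -4.13489996e-05]
```

View pics/w4z.png

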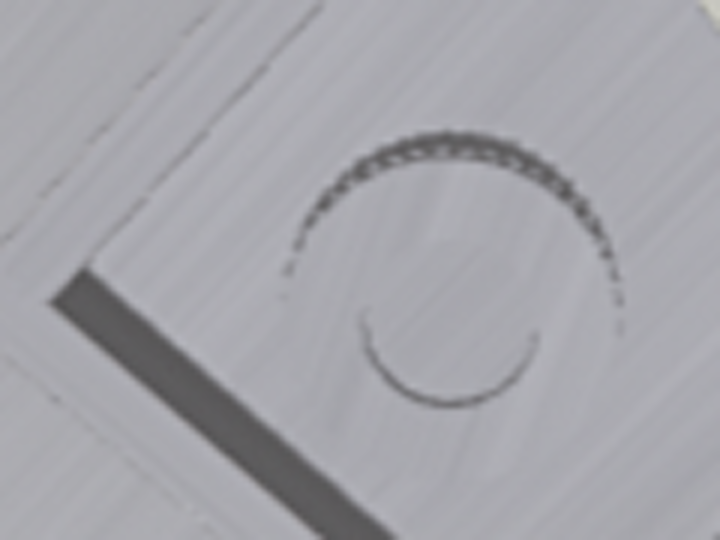

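Run:
```python
from h import *
s=manip.get_obs();y=np.arctan2(*R.from_quat(s['eef_rot']).as_matrix()[1::-1,1])
m=atz('wrist',(270.0,203.7),.0355)[:2]; c,sn=np.cos(y),np.sin(y)
p=m-np.array([[c,-sn],[sn,c]])@[.001,.0003]
print(s['t'],np.degrees(y),m,p,p-s['tool_pos'][:2],s['tool_pos'])
```

```text
5.9833 43.55009469739135 [ 0.43969    -0.31154148] [ 0.43917193 -0.3124479 ] [-2.79248298e-06 -1.25275019e-02] [ 0.43917472 -0.29992039  0.20747176]
```

Request:
{"api": "apply_moves", "payload": {
  "series": [8.7,0,-0.4,-2,0,0,0,8.7,0,-0.4,-3,0,0,0,8.7,0,-0.45,-3,0,0,0,8.7,0,0,-3,0,0,0,8.7,0,0,-2.5,0,0,0,8.7,0,0,-1.5,0,0,0,8.7,0,0,0,0,0,0,8.7,0,0,0,0,0,0]
}}

```text
t: 6.65
tool_pos: [0.4385, -0.3129, 0.0572]
eef_rot: [0.395, 0.919, -0.0, -0.001]
wrist_force: [0.2, 0.5, 1.2]
opening: 0.0873
```

Run:
```python
from h import *
s=manip.get_obs(); print(s['t'],s['tool_pos'],s['wrist_force'])
snap('wrist','w5')
```

```text
6.65 [ 0.43848581 -0.31289581  0.05721864] [0.24983227 0.49299665 1.21811318]
```

View pics/w5.png

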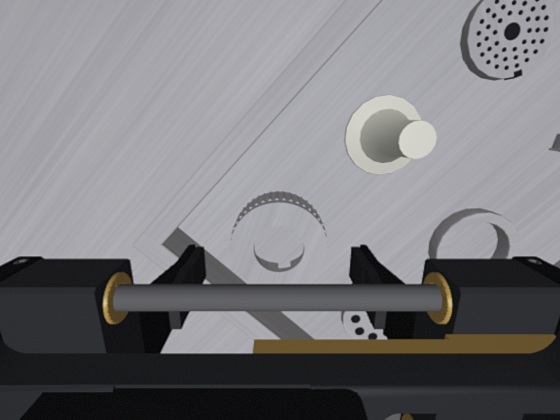

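Run:
```python
from h import *
im=cv2.imread('pics/w5.png')
s=manip.get_obs();print(proj('wrist',(*s['tool_pos'][:2],.0355)))
th=np.linspace(0,2*np.pi,400)
big=cv2.resize(im[180:290,220:340],None,fx=6,fy=5.4,interpolation=cv2.INTER_CUBIC)
big2=cv2.resize(im[185:283,215:345],None,fx=6,fy=6,interpolation=cv2.INTER_CUBIC)
cv2.imwrite('pics/w5z.png',cv2.createCLAHE(3,(4,4)).apply(big2[:,:,1]))
```

```text
[276.14444283 248.43356617]
```

View pics/w5z.png

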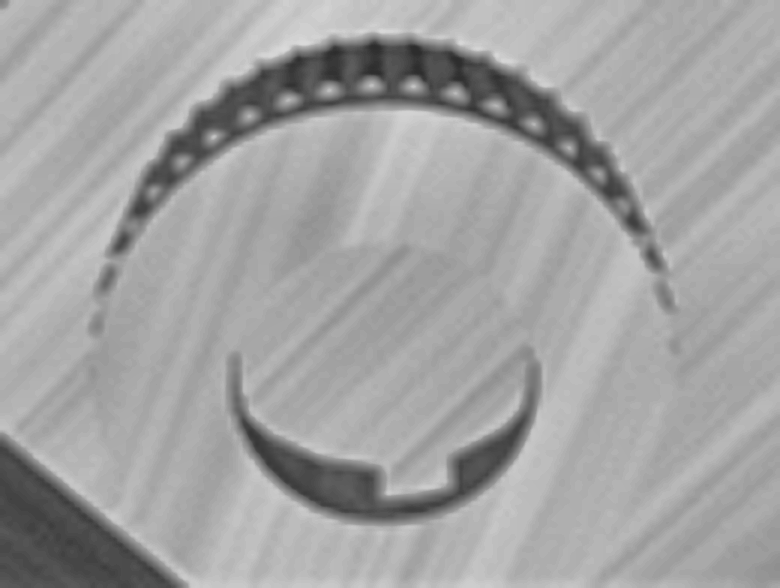

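Through the opening I can see one slot in the bore wall, about column 417 of the zoom, with the collar centred at about 386. I'll work out its angle, then descend.

Run:
```python
from h import *
f=lambda p:((p[0]+.5)/6-.5+215,(p[1]+.5)/6-.5+185)
c=atz('wrist',f((386,382)),.0355)
for p in [(382,467),(452,458),(417,463)]:
    w=atz('wrist',f(p),.0025); d=w-c; print(w,np.hypot(*d[:2]),np.degrees(np.arctan2(d[1],d[0])))
for p in [(380,497),(452,488)]:
    w=atz('wrist',f(p),.0025); d=w-c; print(w,np.hypot(*d[:2]),np.degrees(np.arctan2(d[1],d[0])))
print(c,manip.get_obs()['tool_pos'])
```

```text
[ 0.45861381 -0.33162613  0.0025    ] 0.026786977136254303 -47.29139814734517
[ 0.46451999 -0.32421247  0.0025    ] 0.027021311151057922 -27.005542819039107
[ 0.46162033 -0.32796953  0.0025    ] 0.026556598368462254 -37.12072600802935
[ 0.461482   -0.33504616  0.0025    ] 0.031246186678843664 -47.680361535589526
[ 0.46761108 -0.32740181  0.0025    ] 0.03125666310768399 -29.642423120932584
[ 0.44044501 -0.31194272  0.0355    ] [ 0.43918125 -0.31332232  0.05814734]
```

Request:
{"api": "apply_moves", "payload": {
  "series": [8.7,0.07,0.07,-1.5,0,0,0,8.7,0,0,-1.5,0,0,0,8.7,0,0,-1.2,0,0,0,8.7,0,0,-0.7,0,0,0,8.7,0,0,0,0,0,0,8.7,0,0,0,0,0,0]
}}

```text
t: 7.2
tool_pos: [0.4396, -0.3126, 0.0088]
eef_rot: [0.395, 0.919, 0.0, -0.0]
wrist_force: [-0.2, 0.1, 0.3]
opening: 0.0868
```

The slot sits at about -37.3° (52.7° mod 90). The pins are at 122.1° (32.1° mod 90), so the collar needs about -20.6° of turn. Closing the gripper.

Request:
{"api": "apply_moves", "payload": {
  "series": [4,0,0,0,0,0,0,4,0,0,0,0,0,0,4,0,0,0,0,0,0,4,0,0,0,0,0,0,4,0,0,0,0,0,0,4,0,0,0,0,0,0]
}}

```text
t: 7.7
tool_pos: [0.4397, -0.3124, 0.0087]
eef_rot: [0.395, 0.919, 0.0, 0.0]
wrist_force: [-0.6, 0.9, 4.0]
opening: 0.0655
```

Run:
```python
from h import *
s=manip.get_obs(); print(s['t'],s['tool_pos'],s['wrist_force'],s['opening'],s['joint_positions'])
```

```text
7.7 [ 0.43972687 -0.31243329  0.00866999] [-0.58301493  0.88614242  4.01419891] 0.06549571167836489 [-0.16167596  0.44128988  0.83758084  1.98409601 -0.41910309  0.8959364
  1.65612162]
```

Gripped (65.5 mm). Lifting.

Request:
{"api": "apply_moves", "payload": {
  "series": [4,0,0,1,0,0,0,4,0,0,2,0,0,0,4,0,0,3,0,0,0,4,0,0,3,0,0,0,4,0,0,3,0,0,0,4,0,0,3,0,0,0,4,0,0,3,0,0,0,4,0,0,3,0,0,0]
}}

```text
t: 8.37
tool_pos: [0.4385, -0.3124, 0.2199]
eef_rot: [0.395, 0.919, 0.0, -0.001]
wrist_force: [0.7, 0.2, -4.1]
opening: 0.0657
```

Request:
{"api": "apply_moves", "payload": {
  "series": [4,0,0,0,0,0,0,4,0,0,0,0,0,0,4,0,0,0,0,0,0]
}}

```text
t: 8.62
tool_pos: [0.439, -0.3119, 0.2176]
eef_rot: [0.395, 0.919, 0.0, -0.001]
wrist_force: [0.2, 0.3, -3.9]
opening: 0.0659
```

Run:
```python
from h import *
s=manip.get_obs(); print(s['t'],s['tool_pos'],s['wrist_force'],s['opening'])
snap('scene','s6'); im=snap('wrist','w6')
```

```text
8.6167 [ 0.43895294 -0.31186363  0.21757755] [ 0.15429086  0.34519354 -3.89346831] 0.06591841412674786
```

View pics/s6.png

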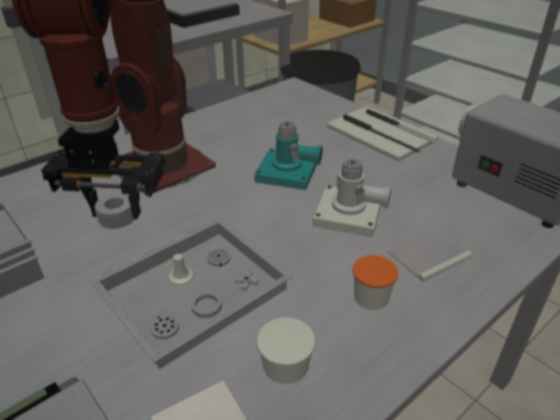

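View pics/w6.png

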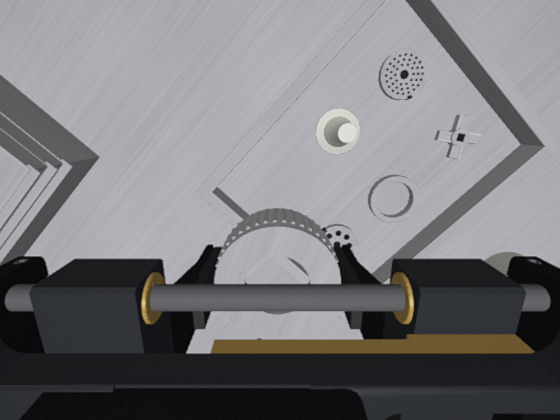

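The collar is held level and the other parts have not moved. Checking the collar's offset in the gripper.

Run:
```python
from h import *
im=cv2.imread('pics/w6.png')
b=cv2.resize(im[195:295,215:345],None,fx=6,fy=6,interpolation=cv2.INTER_CUBIC)
c=calibration('wrist');T=np.array(c['tool_from_camera']);K=np.array(c['mtx'])
def tp(p,z):
    q=K@(np.linalg.inv(T)@[*p,z,1])[:3]; return q[:2]/q[2]
for x0,col in((0,(0,0,255)),(.002,(0,255,0)),(-.002,(255,0,0))):
    th=np.linspace(0,2*np.pi,300)
    for r in (.033,.017):
        pts=np.array([tp((x0+r*np.cos(t),.001+r*np.sin(t)),-.0268) for t in th])
        pts=((pts-[215,195]+.5)*6-.5)
        cv2.polylines(b,[pts.astype(int)],True,col,1)
cv2.imwrite('pics/w6z.png',b)
```

```text
(no output)
```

View pics/w6z.png

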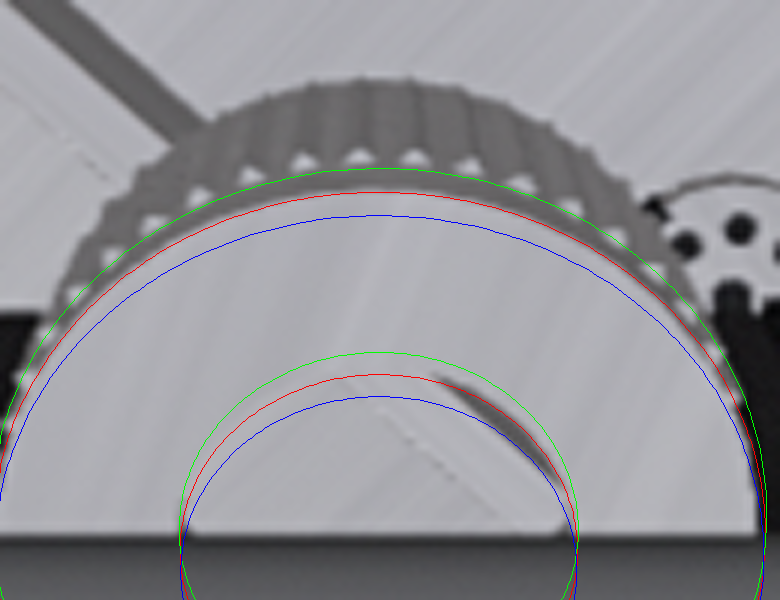

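The collar is centred in the jaws to about 0.5 mm. Moving over the head, about 12° short of the slot angle, so that it can settle on the pins and then be turned.

Request:
{"api": "apply_moves", "payload": {
  "series": [4,0.3,2,0.3,0,0,-1,4,0.6,3.6,0,0,0,-1,4,0.6,3.8,0,0,0,-1,4,0.6,3.8,0,0,0,-1,4,0.6,3.8,0,0,0,-1,4,0.6,3.8,0,0,0,-1,4,0.6,3.8,0,0,0,-1,4,0.6,3.8,0,0,0,-1]
}}

```text
t: 9.38
tool_pos: [0.4836, -0.0266, 0.2203]
eef_rot: [0.458, 0.889, -0.0, -0.001]
wrist_force: [1.3, -0.0, -3.2]
opening: 0.0656
```

Request:
{"api": "apply_moves", "payload": {
  "series": [4,0.6,3.8,0,0,0,-0.5,4,0.6,3.8,0,0,0,0,4,0.7,3.8,0,0,0,0,4,0.7,3.8,0,0,0,0,4,0.7,3.8,0,0,0,0,4,0.7,3.8,0,0,0,0,4,0.25,2.8,0,0,0,0,4,0,0,0,0,0,0]
}}

```text
t: 10.05
tool_pos: [0.5252, 0.235, 0.2187]
eef_rot: [0.458, 0.889, -0.001, -0.002]
wrist_force: [-0.9, 0.3, -3.6]
opening: 0.0656
```

Request:
{"api": "apply_moves", "payload": {
  "series": [4,0,0,0,0,0,0,4,0,0,0,0,0,0,4,0,0,0,0,0,0,4,0,0,0,0,0,0,4,0,0,0,0,0,0]
}}

```text
t: 10.47
tool_pos: [0.5271, 0.2265, 0.2214]
eef_rot: [0.463, 0.887, 0.0, -0.0]
wrist_force: [-0.5, -0.2, -2.9]
opening: 0.0658
```

Run:
```python
from h import *
s=manip.get_obs(); y=np.arctan2(*R.from_quat(s['eef_rot']).as_matrix()[1::-1,1]);print(s['t'],s['tool_pos'],np.degrees(y),s['wrist_force'],s['wrist_torque'],s['opening'],s['joint_positions'])
snap('wrist','w7')
```

```text
10.4667 [0.5271203  0.22652411 0.22139934] 34.889187209819895 [-0.51006667 -0.23819132 -2.92327919] [-0.04365016 -0.01511126 -0.01411823] 0.06581281686065034 [-0.94034111  0.18746476  0.52593917  1.68008202 -0.09792155  1.30011722
  0.21314723]
```

View pics/w7.png

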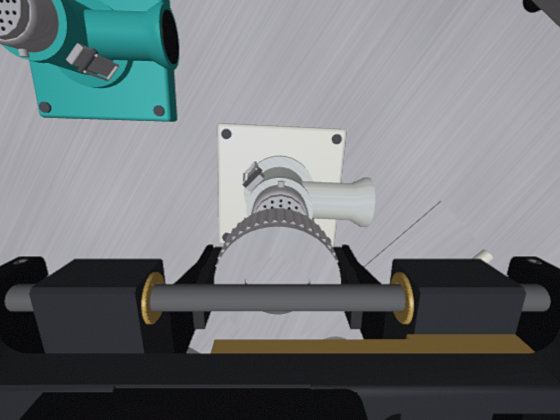

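Run:
```python
from h import *
im=cv2.imread('pics/w7.png')
cv2.imwrite('pics/w7z.png',cv2.resize(im[115:215,205:355],None,fx=5,fy=5,interpolation=cv2.INTER_CUBIC))
s=manip.get_obs();y=np.arctan2(*R.from_quat(s['eef_rot']).as_matrix()[1::-1,1])
Rt=np.array([[np.cos(y),-np.sin(y)],[np.sin(y),np.cos(y)]])
for p in [(.4387,.2501),(.5462,.3183)]:
    q=np.array(p)+Rt@[.001,.0003]
    print(proj('wrist',(*q,.03)))
print(s['tool_pos'])
```

```text
[226.13427372 133.40006926]
[336.32245697 138.20298052]
[0.52712087 0.22680206 0.22147559]
```

View pics/w7z.png

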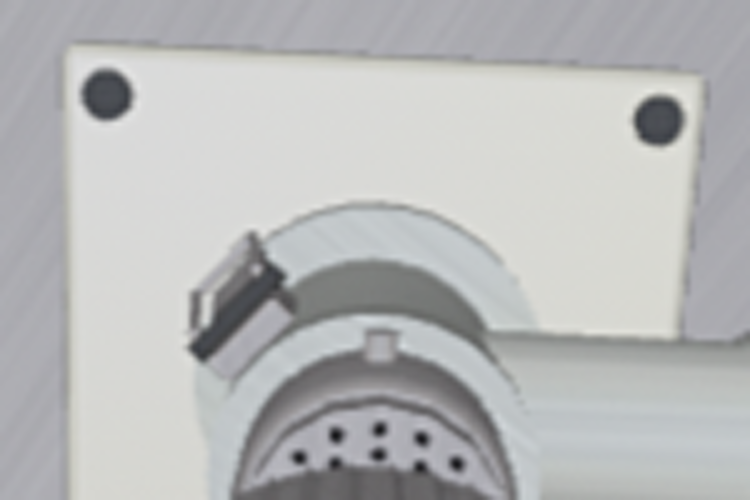

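The screws land within 0.3 px of the prediction, so the head pose is confirmed. Centring and descending to just above the neck.

Request:
{"api": "apply_moves", "payload": {
  "series": [4,-0.06,0.37,-0.8,0,0,0,4,0,0,-1,0,0,0,4,0,0,-1,0,0,0,4,0,0,-1,0,0,0,4,0,0,-1,0,0,0,4,0,0,-0.7,0,0,0,4,0,0,0,0,0,0,4,0,0,0,0,0,0]
}}

```text
t: 11.18
tool_pos: [0.5262, 0.2312, 0.1658]
eef_rot: [0.462, 0.887, -0.0, -0.0]
wrist_force: [-0.1, -0.2, -3.0]
opening: 0.0655
```

Run:
```python
from h import *
s=manip.get_obs(); y=np.arctan2(*R.from_quat(s['eef_rot']).as_matrix()[1::-1,1]);print(s['t'],s['tool_pos'],np.degrees(y),s['eef_rot'],s['wrist_force'],s['wrist_torque'])
snap('scene','s8');snap('wrist','w8');s=manip.get_obs();print(s['tool_pos'])
im=cv2.imread('pics/s8.png');cv2.imwrite('pics/s8z.png',cv2.resize(im[100:240,270:430],None,fx=4,fy=4,interpolation=cv2.INTER_CUBIC))
```

```text
11.1833 [0.52620054 0.23116051 0.16583189] 34.975188906206945 [ 4.61940677e-01  8.86910678e-01 -3.27536730e-04 -3.90695576e-04] [-0.09870439 -0.18995811 -2.98371671] [-0.03516421  0.04329714 -0.00107458]
[0.52674549 0.23143329 0.1667865 ]
```

View pics/s8z.png

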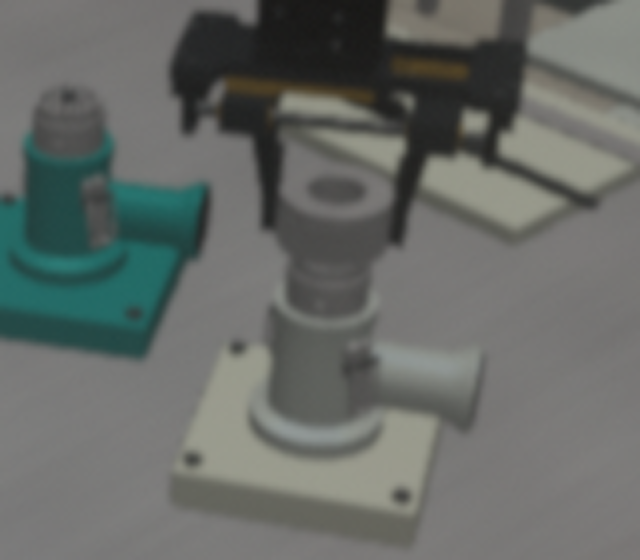

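View pics/w8.png

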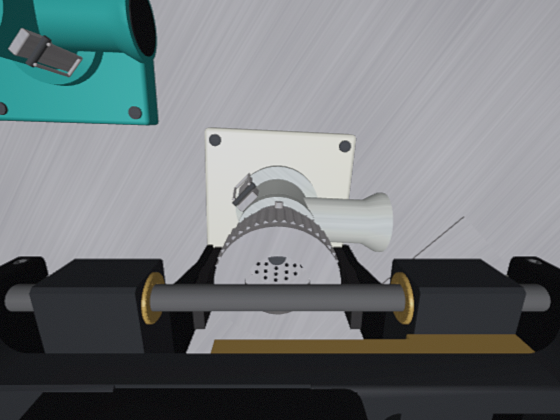

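The scene view shows the collar level over the neck, with the plate tip entering its bore. Continuing down slowly while watching the force.

Request:
{"api": "apply_moves", "payload": {
  "series": [4,-0.03,-0.08,-0.5,0,0,0,4,0,0,-0.5,0,0,0,4,0,0,-0.5,0,0,0,4,0,0,-0.2,0,0,0,4,0,0,0,0,0,0,4,0,0,0,0,0,0]
}}

```text
t: 11.78
tool_pos: [0.526, 0.2305, 0.1491]
eef_rot: [0.462, 0.887, -0.0, -0.0]
wrist_force: [0.9, 0.2, -4.0]
opening: 0.0659
```

Request:
{"api": "apply_moves", "payload": {
  "series": [4,0,0,-0.2,0,0,0,4,0,0,-0.2,0,0,0,4,0,0,0,0,0,0]
}}

```text
t: 12.03
tool_pos: [0.5261, 0.2305, 0.145]
eef_rot: [0.462, 0.887, 0.0, -0.0]
wrist_force: [1.2, -0.4, -3.7]
opening: 0.066
```

The collar is 5 mm over the neck with no resistance. Continuing to the pins.

Request:
{"api": "apply_moves", "payload": {
  "series": [4,0,0,-0.2,0,0,0,4,0,0,-0.2,0,0,0,4,0,0,-0.1,0,0,0,4,0,0,0,0,0,0]
}}

```text
t: 12.37
tool_pos: [0.5262, 0.2304, 0.1401]
eef_rot: [0.462, 0.887, 0.0, -0.0]
wrist_force: [0.7, -0.0, -3.0]
opening: 0.0655
```

Request:
{"api": "apply_moves", "payload": {
  "series": [4,0,0,-0.1,0,0,0,4,0,0,-0.1,0,0,0,4,0,0,0,0,0,0]
}}

```text
t: 12.62
tool_pos: [0.5262, 0.2305, 0.1382]
eef_rot: [0.462, 0.887, 0.0, -0.0]
wrist_force: [1.4, -0.9, -3.0]
opening: 0.0659
```

Request:
{"api": "apply_moves", "payload": {
  "series": [4,0,0,-0.1,0,0,0,4,0,0,-0.05,0,0,0,4,0,0,0,0,0,0]
}}

```text
t: 12.87
tool_pos: [0.5263, 0.2306, 0.1377]
eef_rot: [0.462, 0.887, 0.0, -0.0]
wrist_force: [-2.7, -1.7, 4.5]
opening: 0.0658
```

Contact on the pins, with about 8 N of push at collar height of about 132 mm as expected. Turning gently towards the slot.

Request:
{"api": "apply_moves", "payload": {
  "series": [4,0,0,0,0,0,-1.5,4,0,0,0,0,0,-1.5,4,0,0,0,0,0,-1.5,4,0,0,0,0,0,-1.5,4,0,0,0,0,0,0]
}}

```text
t: 13.28
tool_pos: [0.5264, 0.2306, 0.137]
eef_rot: [0.508, 0.861, 0.0, 0.0]
wrist_force: [1.0, 0.1, -2.4]
opening: 0.0657
```

Request:
{"api": "apply_moves", "payload": {
  "series": [4,0,0,0,0,0,-1.5,4,0,0,0,0,0,-1.5,4,0,0,0,0,0,-1.5,4,0,0,0,0,0,-1.5,4,0,0,0,0,0,0]
}}

```text
t: 13.7
tool_pos: [0.5263, 0.2304, 0.1368]
eef_rot: [0.552, 0.834, 0.0, -0.0]
wrist_force: [1.5, -0.5, -3.3]
opening: 0.0658
```

Run:
```python
from h import *
s=manip.get_obs(); y=np.arctan2(*R.from_quat(s['eef_rot']).as_matrix()[1::-1,1]);print(s['t'],s['tool_pos'],np.degrees(y),s['eef_rot'],s['wrist_force'],s['wrist_torque'])
```

```text
13.7 [0.52625817 0.23039361 0.13676323] 22.95474423156575 [ 5.52266253e-01  8.33667777e-01  1.52767315e-04 -1.91374090e-05] [ 1.5237984  -0.48439154 -3.25978305] [-0.28351967 -0.40232332 -0.03575023]
```

The push disappeared during the turn, so the slots seem to have found the pins. Lowering carefully.

Request:
{"api": "apply_moves", "payload": {
  "series": [4,0,0,-0.1,0,0,0,4,0,0,-0.1,0,0,0,4,0,0,0,0,0,0]
}}

```text
t: 13.95
tool_pos: [0.5262, 0.2304, 0.1347]
eef_rot: [0.552, 0.834, 0.0, -0.0]
wrist_force: [2.3, 0.2, -2.4]
opening: 0.0658
```

Request:
{"api": "apply_moves", "payload": {
  "series": [4,0,0,-0.1,0,0,0,4,0,0,-0.1,0,0,0,4,0,0,0,0,0,0]
}}

```text
t: 14.2
tool_pos: [0.5262, 0.2304, 0.1327]
eef_rot: [0.552, 0.834, 0.0, -0.0]
wrist_force: [3.5, 0.0, -2.5]
opening: 0.0658
```

Free descent past the pin tops, with a slight +x side force that I'll relieve. Going on to the plate.

Request:
{"api": "apply_moves", "payload": {
  "series": [4,0.05,0,-0.1,0,0,0,4,0,0,-0.1,0,0,0,4,0,0,0,0,0,0]
}}

```text
t: 14.45
tool_pos: [0.5264, 0.2305, 0.1305]
eef_rot: [0.552, 0.834, -0.0, -0.0]
wrist_force: [1.5, -0.6, -3.0]
opening: 0.0655
```

Request:
{"api": "apply_moves", "payload": {
  "series": [4,0,0,-0.1,0,0,0,4,0,0,0,0,0,0]
}}

```text
t: 14.62
tool_pos: [0.5265, 0.2306, 0.13]
eef_rot: [0.552, 0.834, 0.0, -0.0]
wrist_force: [-0.4, -1.3, 0.9]
opening: 0.0655
```

Request:
{"api": "apply_moves", "payload": {
  "series": [4,0,0,-0.1,0,0,0,4,0,0,0,0,0,0]
}}

```text
t: 14.78
tool_pos: [0.5265, 0.2306, 0.129]
eef_rot: [0.552, 0.834, 0.0, -0.0]
wrist_force: [-1.1, -1.7, 3.3]
opening: 0.0655
```

Plate contact at the expected height, with about 6.5 N of spring force. Pushing the last 3 mm home.

Request:
{"api": "apply_moves", "payload": {
  "series": [4,0,0,-0.1,0,0,0,4,0,0,0,0,0,0]
}}

```text
t: 14.95
tool_pos: [0.5265, 0.2306, 0.1279]
eef_rot: [0.552, 0.834, 0.0, -0.0]
wrist_force: [-2.2, -2.4, 4.6]
opening: 0.066
```

Request:
{"api": "apply_moves", "payload": {
  "series": [4,0,0,-0.1,0,0,0,4,0,0,0,0,0,0]
}}

```text
t: 15.12
tool_pos: [0.5266, 0.2306, 0.1269]
eef_rot: [0.552, 0.834, 0.0, -0.0]
wrist_force: [-2.1, -1.0, 4.4]
opening: 0.0654
```

Request:
{"api": "apply_moves", "payload": {
  "series": [4,0,0,-0.05,0,0,0,4,0,0,0,0,0,0]
}}

```text
t: 15.28
tool_pos: [0.5266, 0.2306, 0.1264]
eef_rot: [0.552, 0.834, 0.0, -0.0]
wrist_force: [-3.0, -0.9, 5.2]
opening: 0.0657
```

Request:
{"api": "apply_moves", "payload": {
  "series": [4,0,0,-0.05,0,0,0,4,0,0,0,0,0,0]
}}

```text
t: 15.45
tool_pos: [0.5266, 0.2306, 0.1262]
eef_rot: [0.552, 0.834, 0.0, -0.0]
wrist_force: [-3.6, -1.4, 7.2]
opening: 0.0658
```

Request:
{"api": "apply_moves", "payload": {
  "series": [4,0,0,-0.05,0,0,0,4,0,0,0,0,0,0,4,0,0,0,0,0,0]
}}

```text
t: 15.7
tool_pos: [0.5266, 0.2306, 0.1261]
eef_rot: [0.552, 0.834, 0.0, -0.0]
wrist_force: [-5.0, -3.3, 12.3]
opening: 0.0656
```

It has gone stiff at the expected height (TCP 126.1 mm, so the collar origin is at about 120 mm), with about 15 N of push. Verifying with pictures.

Run:
```python
from h import *
for i in range(2):
    snap('scene','s9');snap('wrist','w9')
    s=manip.get_obs(); print(s['t'],s['tool_pos'],s['wrist_force'],s['wrist_torque'],s['opening'],np.abs(s['dq']).max())
im=cv2.imread('pics/s9.png')
a=cv2.resize(im[100:240,270:430],None,fx=4,fy=4,interpolation=cv2.INTER_CUBIC)
cv2.imwrite('pics/s9z.png',a)
d=pinpoint('scene','collar')[:1]+pinpoint('scene','collar_top')[:1];print([(x['position'],x['p']) for x in d])
print(proj('scene',(.5265,.2305,.12)),proj('scene',(.5265,.2305,.153)))
```

```text
15.8 [0.52657753 0.23063182 0.12613658] [-5.499068   -3.28262569 11.2890653 ] [-0.72904017  1.12432825 -0.02379483] 0.06546620833321441 0.0008861459273767888
15.9 [0.52654501 0.23061894 0.1261407 ] [-5.89847792 -2.13987471 11.47615622] [-0.76218114  1.16444522  0.07644287] 0.06588736703695498 0.0022064087214396823
[([354.1, 173.3], 0.76), ([355.9, 158.2], 0.66)]
[351.16463926 174.28518093] [352.26902144 162.41653301]
```

View pics/s9z.png

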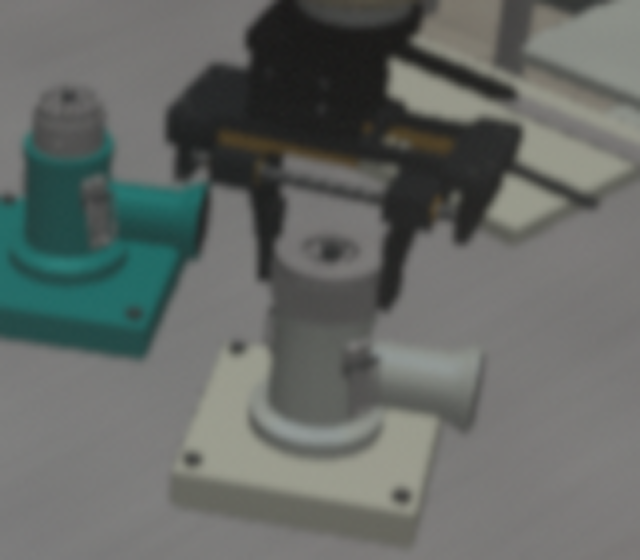

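View pics/w9.png

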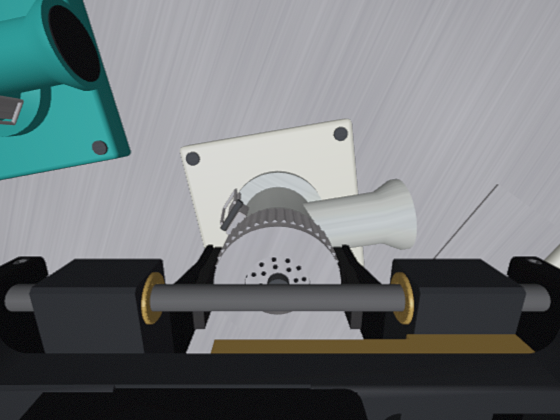

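The pictures show the collar seated flush on the head shoulder with no gap, the plate right under its flange, and the gripper still closed on it. The readings are steady at about 15 N of push. Handing in.

Run:
```python
from h import *
print(manip.close_job()); s=manip.get_obs(); print(s['t'],s['tool_pos'],s['wrist_force'],s['opening'])
```

```text
the job is handed in; nothing more can be done
None
the job is handed in; nothing more can be done
```

The collar is on the white head, fully home against the spring plate. I handed the job in with the gripper still closed on it and pushing down, at about 16 s of the 61 s allowed.

- **Grasp and fit:** I gripped the collar across the free diagonal of the pan and lifted it. I then lowered it over the neck until it touched the pins with about 8 N.
- **Turning:** One slot had shown through the collar's opening, so I knew the angle. It dropped over the pins during a turn of about 12°, without forcing.
- **Last readings:** The plate's spring met the collar where expected. The push then went stiff with the lower edge at about 120 mm, at about 15 N total and well under the 60 N limit. The fingers were at 65.7 mm and everything was still.
- **Pictures:** The last pictures show the collar level on the shoulder with no gap. The pan parts looked undisturbed in the picture after the lift. I did not check the pan or the bench items again at the end.
- **What disagreed:** The network put the collar about 3 to 5 px from where I calculated in the scene view. I put this down to that network's scatter, because the wrist-camera checks agreed to 0.3 px. A small side force of about 6 N remained at the end. The hand-in reports no verdict.

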